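# Run the bench magnifier out to its next hole

### The job

Run the telescoping magnifier out by one hole so that its lens stands over the sample dish: squeeze the red spring button flush with the blue tube, slide the blue tube out, and let the button pop up fully through the tube's second hole. The button is weak: go gently, feel for it, and never load the tube against it with more than 15 N. Then fold the orange locking lever down flat on the tube, let go of everything, and leave the dish and the other things where they are.

Things in the scene. Friction and masses are not known exactly. Their poses are not given: they have to be found in the camera images.
- stand: Fixed magnifier stand; never moves. White base 150 x 430 x 12 mm; at its -y end a grey post (44 x 36 mm, top 130 mm up) carries a level square steel inner tube (30 mm) along the stand's own y, its axis 100 mm above the table. Origin: on the table straight below the button. Own +y: the way the blue tube slides out; own +x: the side the red button sticks out. Turned by up to about 25 degrees.
- button_mid (a point): Point on the tubes' axis, 100 mm above the table, level with the red button; never moves; axes as the stand's. The button is a round-ended pin 12 mm across on the +x side, pointing to +x. Over it the tube can be pinched from above between its +x and -x faces (36 mm apart, 42 over the button); a firm pinch (30 N or more) on both faces holds the button flush. 80 mm free below the axis.
- button (a joint): Travel of the red button, m: 0 = up, 6 mm proud of the blue tube's +x face; 0.006 flush; 0.0085 under the 2.5 mm tube wall; 0.0105 stop. Spring 1.6 N up, 4 N flush, 5 N under the wall. Up, it locks the tube; flush, its round end lets the wall ride over it at about 10 N of push. It rises only while a hole (13.6 mm) is right over it (0.8 mm play). Over 15 N between tube and button breaks it.
- tube (a joint): How far the blue tube has slid out along the stand's +y, m: 0 as found, button up through its first hole. The second hole, in an aluminium plate on the same face, is set anew each time, 46 to 70 mm behind the first: find it by feel; the popped button then blocks the tube. Tube 36 x 36 mm; as found from 125 mm behind the button to 50 mm in front. Friction 2 to 3 N, 3 to 5 N with the button under its wall.
- lens (a point): Centre of the round level magnifier lens (84 mm across, 10 mm thick) fixed to the front end of the blue tube, 120 mm in front of its first hole, at axis height.
- lever (a joint): Angle of the orange lever on top of the blue tube's rear end, rad: 0 = up, 37 degrees above level; 0.65 = folded flat on the tube, its upper face then 126 mm above the table. It hinges about the stand's x axis, 112 mm behind the first hole, 22 mm above the tube's axis; its tip points forward (+y) and swings down and 10 mm forward as it folds. Stays where left; 1 to 3 N near its tip move it. Starts between 0 and 0.15.
- lever_tip (a point): Near the free end of the orange lever (22 mm wide, 7 mm thick), 52 mm from its hinge, at mid thickness; it rides on the blue tube.
- dish: Clear shallow sample dish with yellow kernels, 60 mm across, 12 mm high, standing on the black round stage of the base plate below where the lens comes to stand. Origin: centre of its underside. Leave alone.
- beaker: Glass beaker, 68 mm across, 90 mm high, on the table on the stand's +x side. Leave alone.
- kernels: Amber jar with red cap, 60 mm across, 100 mm high, on the table on the stand's +x side. Leave alone.
- screwdriver: Screwdriver lying on the robot's side of the stand. Leave alone.
- marker: Green marker pen, 14 mm across, 120 mm long, lying on the +x side of the stand. Leave alone.
- scoop: Red scoop, cup 52 mm across and 30 mm high, on the robot's side of the stand. Leave alone.
- parts_tray: Blue divided tray, 100 x 140 x 30 mm, on the table on the stand's +x side. Leave alone.

How it is judged:
On the way, in this order (a step that is already met when the one before it is completed fails the run):
1. the button is pressed in and the blue tube has begun to slide out over it (value of joint button above 0.006 m and value of joint tube above 0.012 m), for 0.1 s.
2. the button has popped up fully through the second hole while the lever is still up (value of joint button below 0.0015 m and value of joint tube between 0.043 and 0.073 m and value of joint lever below 0.4 rad), for 0.2 s.
3. the lever is folded flat (value of joint lever above 0.57 rad), for 0.2 s.
At the end, for the whole second after the job is handed in: The button is fully up (within 1.5 mm) through the second hole (tube between 43 and 73 mm), the lens stands over the dish (centres within 30 mm), the lever is folded flat (past 0.57 of 0.65 rad), and the robot has let go (value of joint button below 0.0015 m and value of joint tube between 0.043 and 0.073 m and value of joint lever above 0.57 rad and horizontal distance between lens and dish below 0.03 m); the robot touches nothing.
It fails at once if the blue tube is forced against the button with more than 15 N (contact force between button and tube above 15 N).
It fails at once if the dish or another bystander is moved by more than 25 mm (distance of any of dish, beaker, kernels, screwdriver, marker, scoop, parts_tray from where it was at the start of the episode above 0.025 m).
It also fails if it takes over 70 s, if anything falls off the work surface, if the arm or the gripper's body presses on something with over 40 N, if the wrist force passes 120 N, or if a joint passes its speed limit or range.

### The arm

A 7-joint arm with a two-finger parallel gripper is mounted at the origin on the work surface. World frame = base frame: x ahead of the robot, y to its left, z up, the work surface at z = 0. Lengths are in m, angles in rad, forces in N, time in s.
With the tool pointing down it reaches from about 0.425 to 0.825 m from the base axis. Payload 3.6 kg.
Tool frame: the origin (TCP) lies between the finger pads; the fingertips stand 11 mm ahead of it and the grasp point (between the pads) lies 8 mm behind it; z points along the fingers, y is the line along which they close (so a half turn about z gives the same grasp; the last joint's range is limited). The gripper opens to 85 mm and grips with 20 to 120 N. Pads are 22 mm wide; open, the fingers measure 114 mm over their backs; the gripper's body (76 mm by 85 mm) begins 54 mm behind the grasp point. The pads swing forward as they close: fully open they stand 13 mm farther back than shut.
Start: joints at [-1.169, 0.615, -0.013, 1.423, 0.008, 1.103, -0.04], TCP at [0.27, 0.591, 0.218] pointing down, gripper open.
Joint ranges: [-3.12, 3.12], [-0.3, 2.06], [-1.34, 1.32], [0.26, 2.42], [-1.36, 4.5], [0.01, 1.98], [-2.84, 2.84]. Speed limits (rad/s): [2.79, 2.79, 3.14, 3.14, 3.14, 3.14, 3.14].

### API

Orientations are given as a unit quaternion [x, y, z, w].
In Python, from station import state, camera, sign_off, cut_out, spot_point gives the robot as it stands.
- The arm moves only by the tool send_rows, never from a script. Its argument "targets" is a list of rows, each a list of 2 entries, a list of its own where there are three numbers: the shift along the tool's x, y, z each as a share of 3 cm, from -1 to 1, then the turn, a rotation vector about the tool's x, y, z each as a share of 5 degrees, from -1 to 1. A call has 1 to 20 rows; each row shifts and turns the commanded pose from where the row before left it, along the tool's axes as they then stand; what a row does not reach is not made up. A row lasts 1/12 s, in which the tool goes at most 41.7 mm and 7.16 degrees, less where a joint would pass 70% of its speed; a pose out of reach is approached as far as the arm can. A call with a number of a shift or a turn outside -1 to 1 is refused whole. A call with a gripper value outside its range is refused whole. "hand" is the opening, from 0 (shut) to 1 (fully open), set as the call begins (left out, the last holds). The fingers move at their own pace and stop on an object; "force" is the grip in N (left out, the last holds). Time passes only in rows, so rows that do not move let the fingers close. It gives the time, the measured TCP pose, the force, the opening and the grip force at its end, in the units of the state.
- state(): the state, without advancing time (a new reading comes with each control period).
- camera(name): name is "side" or "top" or "wrist"; returns a dict with "color" (384x512x3 uint8, red, green, blue), "intrinsics" (3x3 intrinsics, pixels), "R" (3x3) and "t" (3): a world point X has camera coordinates R X + t. Camera axes: x right, y down, z forward; pixel columns grow to the right and rows downward; lengths in m; the calibration is good to about 2 mm. The wrist camera is an equidistant fisheye: a pixel r from the principal point sees the ray r / f radians off the axis. A picture is of the moment at which its call begins. There is no depth.
- sign_off(): hands the job in; it is judged then, once.
Trained networks look in a picture, given as the dict that the camera call returned (one of the last four; its "shot" number tells which), for a name from the list of things; names that differ only in an ending like _2 or _b are one class to them, and where a whole thing is asked for, a point or a joint stands for the part that bears it (a point fixed in the world has none). Each returns a list of dicts, best first, with "p" (0 to 1); they miss things now and then, are a little off and sometimes report something else, mostly with a low value. They report only what shows in the picture. A call takes as long as a camera call.
- cut_out(target, picture): "region" (384x512 bool, what is visible of it).
- spot_point(target, picture): "location" ([x, y, z] in m, in world coordinates, good to about 4 mm: a listed point, or the origin of a listed thing).
The state is a dict: "time_s": time; "joints": joint angles; "dq": joint speeds; "tau": joint torques, N m; "position": TCP position; "orientation": TCP orientation; "wrist_force": force on the tool from outside, world axes, zero at the start; "torque": the same for the moment, N m; "opening": finger opening in m; "grip_force": force on a finger pad.
Only numpy, scipy, OpenCV 4.12 (cv2) and the standard library are available. Lean on these libraries where they do the work, as an engineer would, in place of code of your own. Each camera call takes 0.05 s, during which the arm holds its last target. There are 200 camera calls.

## Working session

There is one attempt and no reset: what is moved stays moved. The work goes in short steps, Python scripts to look and compute and a tool call to move; the robot and the scene stay as the last step left them, time stands still between calls to the robot, and variables do not carry over. Pictures are saved under pics/ and viewed, at most 10 in all, crops included, and the job is handed in when it is done.

Besides the shell and the picture viewer there is one more tool, called after "Request:" as name([rows], argument=value, ...), one row to a line, values as JSON. send_rows: Moves the arm, as the interface text tells. Shift numbers are shares of 3 cm and turn numbers shares of 5 degrees, none past 1 either way. Its arguments: {"type":"object","properties":{"targets":{"type":"array"},"hand":{"type":"number"},"force":{"type":"number"}},"required":["targets"]}

```bash
mkdir -p pics; python3 - <<'E'
from station import *
import cv2,numpy as np
s=state();print({k:np.round(s[k],3) for k in s})
ims=[]
for c in("side","top"):
    p=camera(c);ims.append(p["color"])
    for n in("button_mid","lens","lever_tip","dish","stand","beaker","kernels","parts_tray","marker"):
        r=spot_point(n,p)
        print(c,n,[(round(a["p"],2),np.round(a["location"],3)) for a in r[:2]])
cv2.imwrite("pics/a.png",cv2.resize(np.hstack(ims),(800,300))[:,:,::-1])
cv2.imwrite("pics/top.png",cv2.resize(ims[1],(800,600))[:,:,::-1])
E
```

```text
{'time_s': np.float64(0.0), 'joints': array([-1.169,  0.616, -0.013,  1.425,  0.008,  1.103, -0.04 ]), 'dq': array([-0.001, -0.   , -0.002,  0.001, -0.   ,  0.001, -0.001]), 'tau': array([ 1.0000e-03, -4.6921e+01,  2.5900e-01, -1.7104e+01,  1.0000e-02,
        9.0000e-03,  0.0000e+00]), 'position': array([0.27 , 0.59 , 0.217]), 'orientation': array([ 0.213,  0.977, -0.001, -0.   ]), 'wrist_force': array([-0.586, -0.512, -0.188]), 'torque': array([ 0.031, -0.   , -0.013]), 'grip_force': np.float64(0.0), 'opening': np.float64(0.085)}
side button_mid [(0.76, array([ 0.516, -0.017,  0.1  ]))]
side lens [(0.73, array([0.542, 0.103, 0.102]))]
side lever_tip [(0.49, array([ 0.501, -0.083,  0.147]))]
side dish [(0.63, array([0.555, 0.162, 0.016]))]
side stand [(0.84, array([ 0.513, -0.013,  0.002])), (0.64, array([0.661, 0.015, 0.004]))]
side beaker [(0.57, array([ 0.654, -0.111, -0.002]))]
side kernels [(0.66, array([0.694, 0.122, 0.002]))]
side parts_tray [(0.55, array([ 0.614, -0.242, -0.002]))]
side marker [(0.88, array([0.661, 0.017, 0.002]))]
top button_mid [(0.73, array([ 0.615, -0.248, -0.001])), (0.65, array([ 0.516, -0.014,  0.107]))]
top lens [(0.86, array([0.546, 0.102, 0.097]))]
top lever_tip [(0.76, array([ 0.505, -0.083,  0.149])), (0.39, array([ 0.658,  0.016, -0.   ]))]
top dish [(0.77, array([0.562, 0.161, 0.017]))]
top stand [(0.8, array([ 0.518, -0.012,  0.005]))]
top beaker [(0.87, array([ 0.653, -0.112,  0.002]))]
top kernels [(0.68, array([0.695, 0.122, 0.003]))]
top parts_tray []
top marker [(0.79, array([0.66 , 0.018, 0.002])), (0.36, array([0.696, 0.122, 0.003]))]
```

View pics/a.png

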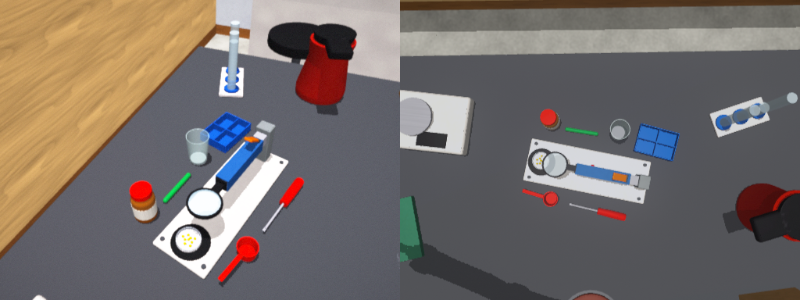

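View pics/top.png

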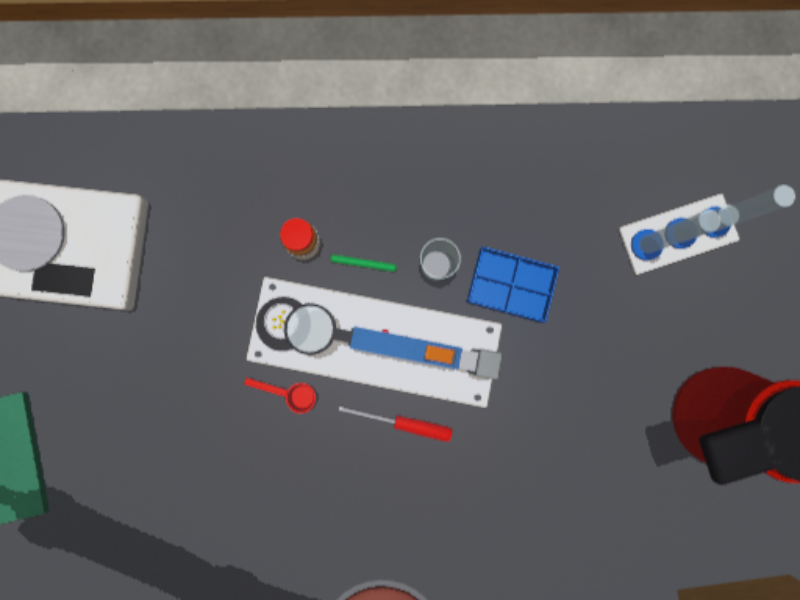

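The side and top views agree: the blue tube runs along about +y, tilted about 13° toward +x. In the enlarged top view the button is near (385,332), the lens (310,328), the lever (440,354) and the dish (280,322). Next I'll measure the axis precisely.

```bash
cat > h.py <<'E'
import numpy as np,cv2
from station import *
def ray(p,uv,z):
    K,R,t=(np.array(p[k]) for k in("intrinsics","R","t"))
    d=(np.linalg.inv(K)@np.vstack([np.array(uv,float).T,np.ones(len(uv))])).T@R
    c=-R.T@t
    return c+d*((z-c[2])/d[:,2])[:,None]
E
python3 - <<'E'
from h import *
p=camera("top")
for n in("tube","button","lever","stand","dish","lens"):
    for r in cut_out(n,p)[:2]:
        m=r["region"];v,u=np.nonzero(m)
        if len(u)<3: continue
        P=ray(p,np.c_[u,v],{"tube":.118,"button":.1,"lever":.14,"stand":.012,"dish":.024,"lens":.1}[n])[:,:2]
        rc=cv2.minAreaRect((P*1000).astype(np.float32))
        c=P.mean(0);w,V=np.linalg.eigh(np.cov(P.T));d=V[:,1]
        print(n,round(r["p"],2),len(u),"mean",c.round(4),"yaw",np.degrees(np.arctan2(d[0],d[1])).round(2),np.round(rc[0],1),np.round(rc[1],1),round(rc[2],1))
# blue & red by colour
im=p["color"].astype(int);K=p["intrinsics"]
h=cv2.cvtColor(p["color"],cv2.COLOR_RGB2HSV)
b=(h[...,0]>95)&(h[...,0]<125)&(h[...,1]>120)
v,u=np.nonzero(b);P=ray(p,np.c_[u,v],.118);k=(abs(P[:,0]-.51)<.06)&(abs(P[:,1]+.03)<.12)&(P[:,1]>-.13)
P=P[k][:,:2];c=P.mean(0)
print("blue",c,cv2.minAreaRect((P*1000).astype(np.float32)))
r=((h[...,0]<6)|(h[...,0]>174))&(h[...,1]>140);v,u=np.nonzero(r);P=ray(p,np.c_[u,v],.1);k=(abs(P[:,0]-.53)<.05)&(abs(P[:,1]+.017)<.03)
print("red",P[k])
s=state();print(s["position"],s["orientation"])
E
```

```text
tube 0.62 2029 mean [0.5228 0.0204] yaw 12.38 [509.9   7. ] [284.3  80. ] 72.2
lever 0.66 171 mean [ 0.4957 -0.1008] yaw 13.92 [ 495.6 -101.4] [47.  22.4] 76.7
lever 0.38 8358 mean [ 0.5156 -0.0072] yaw 12.51 [516.1  -5.2] [389.  134.6] 77.6
stand 0.79 8278 mean [ 0.5164 -0.006 ] yaw 12.43 [518.1  -2.9] [437.3 152.1] 77.2
dish 0.68 274 mean [0.5608 0.1706] yaw -75.21 [561.2 172.1] [41.6 59.7] 72.1
lens 0.77 2029 mean [0.5234 0.0233] yaw 12.46 [509.    7.3] [288.9  83.4] 71.5
blue [ 0.51225639 -0.03119248] ((508.6336975097656, -48.597496032714844), (172.04478454589844, 33.139808654785156), 77.70111846923828)
red [[ 0.53731238 -0.01442873  0.1       ]
 [ 0.53725675 -0.01695016  0.1       ]
 [ 0.53720112 -0.0194718   0.1       ]]
[0.27021505 0.59114174 0.21838807] [ 2.12737314e-01  9.77109428e-01 -3.34584868e-05 -1.55241277e-05]
```

Request:
send_rows([
  [[-0.792,-0.744,0],[0,0,0]],
  [[-0.792,-0.744,0],[0,0,0]],
  [[-0.792,-0.744,0],[0,0,0]],
  [[-0.792,-0.744,0],[0,0,0]],
  [[-0.792,-0.744,0],[0,0,0]],
  [[-0.792,-0.744,0],[0,0,0]],
  [[-0.792,-0.744,0],[0,0,0]],
  [[-0.792,-0.744,0],[0,0,0]],
  [[-0.792,-0.744,0],[0,0,0]],
  [[-0.792,-0.744,0],[0,0,0]],
  [[-0.792,-0.744,0],[0,0,0]],
  [[-0.792,-0.744,0],[0,0,0]],
  [[-0.792,-0.744,0],[0,0,0]],
  [[-0.792,-0.744,0],[0,0,0]],
  [[-0.792,-0.744,0],[0,0,0]],
  [[-0.792,-0.744,0],[0,0,0]],
  [[-0.792,-0.744,0],[0,0,0]],
  [[-0.792,-0.744,0],[0,0,0]],
  [[-0.792,-0.744,0],[0,0,0]],
  [[-0.792,-0.744,0],[0,0,0]],
], hand=1, force=40)

```text
time_s: 3.02
position: [0.5174, -0.0139, 0.2187]
orientation: [0.213, 0.977, 0.0, 0.0]
wrist_force: [1.2, 0.4, 0.1]
opening: 0.0855
grip_force: 0.0
```

Request:
send_rows([
  [[0,0,0],[0,0,0.974]],
  [[0,0,0],[0,0,0.974]],
  [[0,0,0],[0,0,0.974]],
  [[0,0,0],[0,0,0.974]],
  [[0,0,0],[0,0,0.974]],
  [[0,0,0],[0,0,0.974]],
  [[0,0,0],[0,0,0.974]],
  [[0,0,0],[0,0,0.974]],
  [[0,0,0],[0,0,0.974]],
  [[0,0,0],[0,0,0.974]],
  [[0,0,0],[0,0,0.974]],
  [[0,0,0],[0,0,0.974]],
  [[0,0,0],[0,0,0.974]],
  [[0,0,0],[0,0,0.974]],
  [[0,0,0],[0,0,0.974]],
  [[0,0,0],[0,0,0.974]],
  [[0,0,0],[0,0,0]],
  [[0,0,0],[0,0,0]],
])

```text
time_s: 4.52
position: [0.5169, -0.0122, 0.2185]
orientation: [0.779, 0.627, 0.0, 0.0]
wrist_force: [0.6, 1.5, -0.6]
opening: 0.0854
grip_force: 0.0
```

```bash
cat >> h.py <<'E'
from scipy.spatial.transform import Rotation as Ro
U=np.array([np.sin(np.radians(12.5)),np.cos(np.radians(12.5)),0]);N=np.array([U[1],-U[0],0]);B=np.array([.5165,-.013,.1])
def rep():
    s=state();R=Ro.from_quat(s["orientation"]).as_matrix();p=np.array(s["position"])-B;f=np.array(s["wrist_force"])
    print("t",round(s["time_s"],2),"stand-frame mm",(np.array([N@p,U@p,p[2]+.1])*1000).round(2),"F(n,u,z)",np.round([N@f,U@f,f[2]],2),"open",round(s["opening"]*1000,2),"grip",round(float(s["grip_force"]),1))
    return s,R
E
python3 - <<'E'
from h import *
s,R=rep();print(R.round(4))
p=camera("wrist")
for n in("button_mid","lens","lever_tip","dish","button"):
    print(n,[(round(a["p"],2),np.round(a["location"],4)) for a in spot_point(n,p)[:2]])
cv2.imwrite("pics/w.png",p["color"][:,:,::-1])
E
```

```text
t 4.52 stand-frame mm [  0.24   0.85 218.49] F(n,u,z) [ 0.24  1.6  -0.57] open 85.39 grip 0.0
[[ 2.137e-01  9.769e-01  2.000e-04]
 [ 9.769e-01 -2.137e-01 -1.000e-04]
 [-1.000e-04  2.000e-04 -1.000e+00]]
button_mid [(0.88, array([ 0.5167, -0.0141,  0.0976])), (0.6, array([ 0.379 , -0.0319,  0.0026]))]
lens [(0.62, array([0.5439, 0.1009, 0.098 ])), (0.41, array([0.5579, 0.1625, 0.0213]))]
lever_tip [(0.61, array([ 0.5026, -0.0815,  0.1504]))]
dish [(0.69, array([0.5592, 0.1586, 0.0184]))]Traceback (most recent call last):
  File "<stdin>", line 5, in <module>
ValueError: it knows: beaker, button_mid, dish, kernels, lens, lever_tip, marker, parts_tray, scoop, screwdriver, stand
```

Request:
send_rows([
  [[0,0,0.544],[0,0,0]],
  [[0,0,0.544],[0,0,0]],
  [[0,0,0.544],[0,0,0]],
  [[0,0,0.544],[0,0,0]],
  [[0,0,0.544],[0,0,0]],
  [[0,0,0.544],[0,0,0]],
  [[0,0,0.544],[0,0,0]],
  [[0,0,0.544],[0,0,0]],
  [[0,0,0],[0,0,0]],
  [[0,0,0],[0,0,0]],
])

```text
time_s: 5.6
position: [0.5165, -0.0125, 0.0875]
orientation: [0.78, 0.626, -0.001, -0.001]
wrist_force: [-0.2, 0.1, 0.9]
opening: 0.0855
grip_force: 0.0
```

```bash
python3 - <<'E'
from h import *
rep()
p=camera("wrist")
cv2.imwrite("pics/w.png",p["color"][:,:,::-1])
rep()
E
```

```text
t 5.6 stand-frame mm [-0.15  0.47 87.47] F(n,u,z) [-0.2   0.1   0.86] open 85.52 grip 0.0
t 5.65 stand-frame mm [ 0.65  0.52 88.27] F(n,u,z) [0.47 0.56 0.2 ] open 84.92 grip 0.0
```

View pics/w.png

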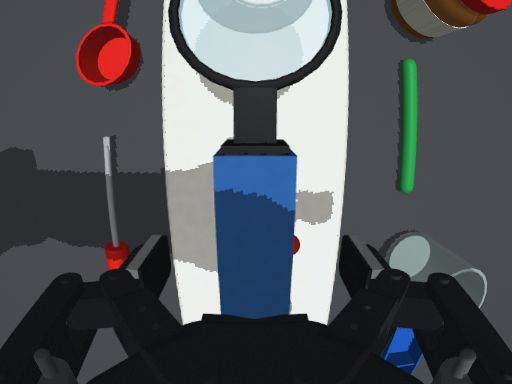

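The button shows at (294,244), with the tube centred between the open fingers at columns 170 and 342. Closing on it.

Request:
send_rows([
  [[0,0,0],[0,0,0]],
  [[0,0,0],[0,0,0]],
  [[0,0,0],[0,0,0]],
  [[0,0,0],[0,0,0]],
  [[0,0,0],[0,0,0]],
  [[0,0,0],[0,0,0]],
  [[0,0,0],[0,0,0]],
  [[0,0,0],[0,0,0]],
  [[0,0,0],[0,0,0]],
  [[0,0,0],[0,0,0]],
], hand=0, force=40)

```text
time_s: 6.48
position: [0.5168, -0.0123, 0.0893]
orientation: [0.78, 0.626, 0.0, -0.0]
wrist_force: [-3.5, 1.0, 9.0]
opening: 0.0349
grip_force: 44.3
```

```bash
python3 -c "
from h import *
rep()"
```

```text
t 6.48 stand-frame mm [ 0.1   0.77 89.32] F(n,u,z) [-3.58  0.22  8.96] open 34.89 grip 44.3
```

Request:
send_rows([
  [[0.015,0,0],[0,0,0]],
  [[0.015,0,0],[0,0,0]],
  [[0.015,0,0],[0,0,0]],
])

```text
time_s: 6.73
position: [0.5167, -0.0121, 0.0893]
orientation: [0.78, 0.626, -0.0, 0.0]
wrist_force: [-3.1, -2.0, 9.0]
opening: 0.0348
grip_force: 44.3
```

```bash
python3 -c "
from h import *
rep()"
```

```text
t 6.73 stand-frame mm [6.00e-02 8.80e-01 8.93e+01] F(n,u,z) [-2.56 -2.61  8.99] open 34.79 grip 44.3
```

Request:
send_rows([
  [[0.015,0,0],[0,0,0]],
  [[0.015,0,0],[0,0,0]],
  [[0.015,0,0],[0,0,0]],
])

```text
time_s: 6.98
position: [0.5168, -0.012, 0.0893]
orientation: [0.78, 0.626, -0.001, 0.001]
wrist_force: [-3.9, -3.4, 8.9]
opening: 0.0351
grip_force: 44.3
```

Request:
send_rows([
  [[0.015,0,0],[0,0,0]],
  [[0.015,0,0],[0,0,0]],
])

```text
time_s: 7.15
position: [0.5168, -0.0118, 0.0893]
orientation: [0.78, 0.625, -0.001, 0.001]
wrist_force: [-4.0, -5.5, 8.9]
opening: 0.0351
grip_force: 44.3
```

```bash
python3 -c "
from h import *
rep()"
```

```text
t 7.15 stand-frame mm [5.000e-02 1.200e+00 8.929e+01] F(n,u,z) [-2.7  -6.26  8.93] open 35.08 grip 44.3
```

Request:
send_rows([
  [[0.015,0,0],[0,0,0]],
  [[0.015,0,0],[0,0,0]],
  [[0.015,0,0],[0,0,0]],
])

```text
time_s: 7.4
position: [0.5169, -0.0116, 0.0893]
orientation: [0.78, 0.625, -0.002, 0.001]
wrist_force: [-4.4, -6.6, 8.9]
opening: 0.0345
grip_force: 44.3
```

Request:
send_rows([
  [[0.015,0,0],[0,0,0]],
  [[0.015,0,0],[0,0,0]],
])

```text
time_s: 7.57
position: [0.5172, -0.0102, 0.0893]
orientation: [0.78, 0.625, -0.001, 0.001]
wrist_force: [-3.7, -5.3, 9.1]
opening: 0.035
grip_force: 41.6
```

```bash
python3 -c "
from h import *
rep()"
```

```text
t 7.57 stand-frame mm [5.000e-02 2.880e+00 8.927e+01] F(n,u,z) [-2.47 -6.02  9.05] open 34.99 grip 41.6
```

Request:
send_rows([
  [[0.015,0,0],[0,0,0]],
  [[0.015,0,0],[0,0,0]],
  [[0.015,0,0],[0,0,0]],
])

```text
time_s: 7.82
position: [0.5172, -0.01, 0.0893]
orientation: [0.78, 0.625, -0.002, 0.002]
wrist_force: [-3.9, -7.2, 9.0]
opening: 0.0351
grip_force: 41.6
```

Request:
send_rows([
  [[0.02,0,0],[0,0,0]],
  [[0.02,0,0],[0,0,0]],
  [[0.02,0,0],[0,0,0]],
])

```text
time_s: 8.07
position: [0.5173, -0.0098, 0.0893]
orientation: [0.781, 0.625, -0.003, 0.002]
wrist_force: [-4.6, -10.3, 8.2]
opening: 0.0348
grip_force: 41.6
```

```bash
python3 -c "
from h import *
rep()"
```

```text
t 8.07 stand-frame mm [6.000e-02 3.320e+00 8.927e+01] F(n,u,z) [ -2.26 -11.05   8.16] open 34.77 grip 41.6
```

Request:
send_rows([
  [[0.012,0,0],[0,0,0]],
  [[0.012,0,0],[0,0,0]],
])

```text
time_s: 8.23
position: [0.5173, -0.0097, 0.0893]
orientation: [0.781, 0.625, -0.003, 0.002]
wrist_force: [-5.4, -10.6, 8.8]
opening: 0.0351
grip_force: 41.6
```

```bash
python3 -c "
from h import *
rep()"
```

```text
t 8.23 stand-frame mm [7.000e-02 3.360e+00 8.927e+01] F(n,u,z) [ -2.99 -11.48   8.81] open 35.05 grip 41.6
```

Request:
send_rows([
  [[0.012,0,0],[0,0,0]],
  [[0.012,0,0],[0,0,0]],
])

```text
time_s: 8.4
position: [0.5173, -0.0096, 0.0893]
orientation: [0.781, 0.625, -0.003, 0.003]
wrist_force: [-5.2, -12.2, 9.1]
opening: 0.0351
grip_force: 41.6
```

```bash
python3 -c "
from h import *
rep()"
```

```text
t 8.4 stand-frame mm [6.000e-02 3.460e+00 8.926e+01] F(n,u,z) [ -2.4  -13.04   9.13] open 35.14 grip 41.6
```

Request:
send_rows([
  [[0.012,0,0],[0,0,0]],
  [[0.012,0,0],[0,0,0]],
])

```text
time_s: 8.57
position: [0.5173, -0.0096, 0.0893]
orientation: [0.781, 0.625, -0.004, 0.003]
wrist_force: [-6.7, -12.2, 8.8]
opening: 0.0351
grip_force: 41.6
```

```bash
python3 -c "
from h import *
rep()"
```

```text
t 8.57 stand-frame mm [6.000e-02 3.530e+00 8.927e+01] F(n,u,z) [ -3.86 -13.37   8.82] open 35.06 grip 41.6
```

Request:
send_rows([
  [[0.01,0,0],[0,0,0]],
  [[0.01,0,0],[0,0,0]],
])

```text
time_s: 8.73
position: [0.5173, -0.0095, 0.0893]
orientation: [0.781, 0.624, -0.004, 0.003]
wrist_force: [-6.6, -13.6, 9.1]
opening: 0.035
grip_force: 41.6
```

```bash
python3 -c "
from h import *
rep()"
```

```text
t 8.73 stand-frame mm [6.000e-02 3.580e+00 8.927e+01] F(n,u,z) [ -3.51 -14.69   9.11] open 34.95 grip 41.6
```

Request:
send_rows([
  [[-0.03,0,0],[0,0,0]],
  [[0,-0.012,-0.022],[0,0,0]],
  [[0,-0.012,-0.022],[0,0,0]],
  [[0,0,0],[0,0,0]],
])

```text
time_s: 9.07
position: [0.5173, -0.0095, 0.0894]
orientation: [0.781, 0.625, -0.003, 0.004]
wrist_force: [-0.9, -11.5, -1.6]
opening: 0.0353
grip_force: 41.4
```

```bash
python3 -c "
from h import *
s,R=rep();print(R.round(4),s['torque'])"
```

```text
t 9.07 stand-frame mm [5.000e-02 3.550e+00 8.937e+01] F(n,u,z) [  1.62 -11.39  -1.57] open 35.28 grip 41.4
[[ 2.196e-01  9.756e-01 -8.000e-04]
 [ 9.755e-01 -2.196e-01 -1.000e-02]
 [-9.900e-03  1.400e-03 -9.999e-01]] [-2.3722864   0.39490515  0.39225212]
```

Side loads are relieved. I'll resume pushing gently.

Request:
send_rows([
  [[0.012,0,0],[0,0,0]],
  [[0.012,0,0],[0,0,0]],
])

```text
time_s: 9.23
position: [0.5173, -0.0095, 0.0893]
orientation: [0.781, 0.625, -0.004, 0.004]
wrist_force: [-1.9, -14.1, -0.9]
opening: 0.0348
grip_force: 41.5
```

```bash
python3 -c "
from h import *
rep()"
```

```text
t 9.23 stand-frame mm [1.000e-02 3.580e+00 8.934e+01] F(n,u,z) [  1.2  -14.2   -0.95] open 34.78 grip 41.5
```

Request:
send_rows([
  [[0.01,0,0],[0,0,0]],
  [[0,0,0],[0,0,0]],
])

```text
time_s: 9.4
position: [0.5173, -0.0095, 0.0894]
orientation: [0.781, 0.624, -0.004, 0.004]
wrist_force: [-1.4, -13.7, -1.0]
opening: 0.0351
grip_force: 41.5
```

```bash
python3 -c "
from h import *
rep();
camera('side');rep();camera('side');rep();camera('side');rep()"
```

```text
t 9.4 stand-frame mm [4.000e-02 3.560e+00 8.936e+01] F(n,u,z) [  1.55 -13.65  -1.02] open 35.14 grip 41.5
t 9.45 stand-frame mm [4.000e-02 3.560e+00 8.935e+01] F(n,u,z) [  1.78 -14.57   0.16] open 35.15 grip 41.5
t 9.5 stand-frame mm [6.000e-02 3.560e+00 8.937e+01] F(n,u,z) [  1.35 -14.44  -1.35] open 35.08 grip 41.5
t 9.55 stand-frame mm [6.000e-02 3.570e+00 8.937e+01] F(n,u,z) [  1.02 -13.49  -1.29] open 34.86 grip 41.5
```

Request:
send_rows([
  [[0.012,0,0],[0,0,0]],
  [[0,0,0],[0,0,0]],
])

```text
time_s: 9.72
position: [0.5173, -0.0095, 0.0894]
orientation: [0.781, 0.624, -0.004, 0.004]
wrist_force: [-1.2, -14.9, -1.8]
opening: 0.0348
grip_force: 41.5
```

```bash
python3 -c "
from h import *
rep();
camera('side');rep();camera('side');rep();camera('side');rep()"
```

```text
t 9.72 stand-frame mm [7.000e-02 3.590e+00 8.936e+01] F(n,u,z) [  2.06 -14.79  -1.78] open 34.84 grip 41.5
t 9.77 stand-frame mm [6.000e-02 3.590e+00 8.939e+01] F(n,u,z) [  0.54 -15.03  -1.29] open 35.17 grip 41.5
t 9.82 stand-frame mm [5.000e-02 3.580e+00 8.936e+01] F(n,u,z) [  0.89 -14.35  -1.4 ] open 35.03 grip 41.5
t 9.87 stand-frame mm [5.000e-02 3.590e+00 8.935e+01] F(n,u,z) [  0.78 -14.19  -0.6 ] open 34.94 grip 41.5
```

Request:
send_rows([
  [[0.01,0,0],[0,0,0]],
  [[0,0,0],[0,0,0]],
])

```text
time_s: 10.03
position: [0.5173, -0.0095, 0.0894]
orientation: [0.781, 0.624, -0.004, 0.004]
wrist_force: [-2.9, -14.6, -1.0]
opening: 0.0346
grip_force: 41.5
```

```bash
python3 -c "
from h import *
rep();
camera('side');rep();camera('side');rep();camera('side');rep()"
```

```text
t 10.03 stand-frame mm [4.000e-02 3.620e+00 8.937e+01] F(n,u,z) [  0.34 -14.83  -1.05] open 34.65 grip 41.5
t 10.08 stand-frame mm [6.000e-02 3.620e+00 8.935e+01] F(n,u,z) [  0.36 -14.91  -0.33] open 34.97 grip 41.5
t 10.13 stand-frame mm [6.000e-02 3.580e+00 8.936e+01] F(n,u,z) [  1.5  -14.37  -1.47] open 35.11 grip 41.5
t 10.18 stand-frame mm [3.000e-02 3.630e+00 8.936e+01] F(n,u,z) [  0.53 -15.34  -0.92] open 34.93 grip 41.5
```

Request:
send_rows([
  [[0.01,0,0],[0,0,0]],
  [[0,0,0],[0,0,0]],
])

```text
time_s: 10.35
position: [0.5173, -0.0094, 0.0894]
orientation: [0.781, 0.624, -0.004, 0.004]
wrist_force: [-1.8, -15.1, -0.4]
opening: 0.035
grip_force: 41.5
```

```bash
python3 -c "
from h import *
rep();
camera('side');rep();camera('side');rep();camera('side');rep()"
```

```text
t 10.35 stand-frame mm [3.000e-02 3.650e+00 8.936e+01] F(n,u,z) [  1.56 -15.17  -0.44] open 35.04 grip 41.5
t 10.4 stand-frame mm [4.000e-02 3.660e+00 8.936e+01] F(n,u,z) [  1.6  -14.67  -1.48] open 34.9 grip 41.5
t 10.45 stand-frame mm [5.000e-02 3.620e+00 8.935e+01] F(n,u,z) [  1.38 -15.59  -1.07] open 34.99 grip 41.5
t 10.5 stand-frame mm [4.000e-02 3.650e+00 8.935e+01] F(n,u,z) [  1.07 -15.53  -0.35] open 35.29 grip 41.5
```

Request:
send_rows([
  [[0,-0.005,0],[0,0,0.035]],
  [[0,-0.005,0],[0,0,0.035]],
  [[0,0,0],[0,0,0]],
])

```text
time_s: 10.75
position: [0.5174, -0.0093, 0.0894]
orientation: [0.783, 0.622, -0.004, 0.005]
wrist_force: [-0.9, -15.0, -0.9]
opening: 0.0347
grip_force: 41.5
```

```bash
python3 -c "
from h import *
s,R=rep();print(R.round(4),s['torque'])
for i in range(3): camera('side');rep();print(state()['torque'])"
```

```text
t 10.75 stand-frame mm [4.000e-02 3.760e+00 8.936e+01] F(n,u,z) [  2.35 -14.89  -0.94] open 34.74 grip 41.5
[[ 2.260e-01  9.741e-01 -9.000e-04]
 [ 9.741e-01 -2.260e-01 -1.240e-02]
 [-1.230e-02  1.900e-03 -9.999e-01]] [-2.86200303  0.47786077  0.54503375]
t 10.8 stand-frame mm [5.000e-02 3.780e+00 8.935e+01] F(n,u,z) [  2.5  -15.71  -3.28] open 35.14 grip 41.5
[-2.9320099   0.50874247  0.56265722]
t 10.85 stand-frame mm [3.000e-02 3.780e+00 8.936e+01] F(n,u,z) [  1.47 -15.99  -1.99] open 34.93 grip 41.5
[-2.87057417  0.47063781  0.49130901]
t 10.9 stand-frame mm [6.000e-02 3.760e+00 8.934e+01] F(n,u,z) [  2.02 -15.32  -1.06] open 35.22 grip 41.5
[-2.89093246  0.44046846  0.50784362]
```

Request:
send_rows([
  [[-0.025,0.01,0],[0,0,0]],
  [[0,0.005,0],[0,0,-0.1]],
  [[0,0,0],[0,0,-0.1]],
  [[0,0,0],[0,0,-0.1]],
  [[0,0,0],[0,0,0]],
])

```text
time_s: 11.32
position: [0.5174, -0.0091, 0.0894]
orientation: [0.777, 0.629, -0.003, 0.003]
wrist_force: [-3.0, -11.6, -0.5]
opening: 0.0349
grip_force: 41.5
```

```bash
python3 -c "
from h import *
s,R=rep();print(R.round(4),s['torque'])
for i in range(2): camera('side');rep();print(state()['torque'])"
```

```text
t 11.32 stand-frame mm [8.000e-02 3.960e+00 8.937e+01] F(n,u,z) [ -0.39 -11.95  -0.52] open 34.87 grip 41.5
[[ 2.079e-01  9.782e-01 -1.000e-03]
 [ 9.781e-01 -2.079e-01 -9.200e-03]
 [-9.200e-03  9.000e-04 -1.000e+00]] [-2.43747748  0.44187088 -0.74888033]
t 11.37 stand-frame mm [6.000e-02 3.950e+00 8.937e+01] F(n,u,z) [  0.63 -13.44  -1.07] open 35.13 grip 41.5
[-2.47825506  0.47909605 -0.74387733]
t 11.42 stand-frame mm [2.000e-02 3.940e+00 8.934e+01] F(n,u,z) [  0.33 -12.71  -0.7 ] open 34.79 grip 41.5
[-2.38825361  0.4462041  -0.76610177]
```

Request:
send_rows([
  [[0.01,0,0],[0,0,0.06]],
  [[0.01,0,0],[0,0,0.06]],
  [[0,0,0],[0,0,0]],
])

```text
time_s: 11.67
position: [0.5174, -0.0092, 0.0894]
orientation: [0.779, 0.627, -0.004, 0.004]
wrist_force: [-3.0, -13.9, -1.4]
opening: 0.035
grip_force: 41.4
```

```bash
python3 -c "
from h import *
s,R=rep();print(s['torque'])
for i in range(2): camera('side');rep();print(state()['torque'])"
```

```text
t 11.67 stand-frame mm [ 0.09  3.9  89.38] F(n,u,z) [  0.11 -14.23  -1.37] open 35.02 grip 41.4
[-2.75864877  0.4651143  -0.02610352]
t 11.72 stand-frame mm [4.000e-02 3.940e+00 8.935e+01] F(n,u,z) [  1.28 -14.78   0.22] open 35.0 grip 41.4
[-2.75031754  0.5019215  -0.02497821]
t 11.77 stand-frame mm [6.000e-02 3.920e+00 8.935e+01] F(n,u,z) [  0.54 -14.01  -0.59] open 34.98 grip 41.4
[-2.70384392  0.54793867 -0.03785426]
```

Request:
send_rows([
  [[0.01,0,0],[0,0,-0.04]],
  [[0.01,0,0],[0,0,0]],
  [[0,0,0],[0,0,0]],
])

```text
time_s: 12.02
position: [0.5174, -0.0092, 0.0893]
orientation: [0.779, 0.628, -0.004, 0.004]
wrist_force: [-2.0, -15.8, -0.4]
opening: 0.0347
grip_force: 41.5
```

```bash
python3 -c "
from h import *
s,R=rep();print(s['torque'])
for i in range(3): camera('side');rep();print(state()['torque'])"
```

```text
t 12.02 stand-frame mm [6.000e-02 3.940e+00 8.935e+01] F(n,u,z) [  1.46 -15.83  -0.36] open 34.67 grip 41.5
[-2.85815389  0.55041783 -0.19695896]
t 12.07 stand-frame mm [6.000e-02 3.940e+00 8.935e+01] F(n,u,z) [  0.93 -14.37  -0.78] open 34.95 grip 41.5
[-2.93102151  0.54219828 -0.24276522]
t 12.12 stand-frame mm [8.000e-02 3.920e+00 8.935e+01] F(n,u,z) [  1.22 -15.92  -0.77] open 35.02 grip 41.5
[-2.8124989   0.52363421 -0.2564166 ]
t 12.17 stand-frame mm [6.000e-02 3.900e+00 8.935e+01] F(n,u,z) [  0.52 -15.66  -0.84] open 35.17 grip 41.5
[-2.85472362  0.55484168 -0.20837675]
```

Request:
send_rows([
  [[-0.04,0,0],[0,0,0.04]],
  [[-0.04,0,0],[0,0,0]],
  [[0,0,0],[0,0,0]],
  [[0,0,0],[0,0,0]],
  [[0,0,0],[0,0,0]],
], force=90, hand=0)

```text
time_s: 12.58
position: [0.5176, -0.0083, 0.0896]
orientation: [0.779, 0.627, -0.003, 0.003]
wrist_force: [-1.6, -10.2, 0.2]
opening: 0.0335
grip_force: 89.8
```

```bash
python3 -c "
from h import *
s,R=rep();print(s['torque'])
for i in range(2): camera('side');rep();print(state()['torque'])"
```

```text
t 12.58 stand-frame mm [4.000e-02 4.860e+00 8.957e+01] F(n,u,z) [  0.63 -10.27   0.16] open 33.48 grip 89.8
[-1.93628544  0.46584767 -0.16312445]
t 12.63 stand-frame mm [7.000e-02 4.860e+00 8.958e+01] F(n,u,z) [ 0.91 -9.98  0.88] open 33.9 grip 89.8
[-1.87152604  0.52066366 -0.15637052]
t 12.68 stand-frame mm [6.000e-02 4.880e+00 8.959e+01] F(n,u,z) [  0.14 -10.15   1.03] open 33.58 grip 89.8
[-1.89362944  0.49645652 -0.23512976]
```

Request:
send_rows([
  [[0.015,0,0],[0,0,0]],
  [[0.015,0,0],[0,0,0]],
  [[0.015,0,0],[0,0,0]],
])

```text
time_s: 12.93
position: [0.5177, -0.0081, 0.0896]
orientation: [0.779, 0.627, -0.003, 0.003]
wrist_force: [-2.0, -12.5, 0.3]
opening: 0.034
grip_force: 89.9
```

```bash
python3 -c "
from h import *
s,R=rep();print(s['torque'])
for i in range(2): camera('side');rep();print(state()['torque'])"
```

```text
t 12.93 stand-frame mm [6.000e-02 5.030e+00 8.957e+01] F(n,u,z) [  0.72 -12.68   0.33] open 33.98 grip 89.9
[-2.40633798  0.62106389 -0.05253866]
t 12.98 stand-frame mm [6.000e-02 5.000e+00 8.958e+01] F(n,u,z) [  0.75 -12.57   0.49] open 33.41 grip 89.9
[-2.32276452  0.57999865 -0.08254014]
t 13.03 stand-frame mm [6.000e-02 5.010e+00 8.958e+01] F(n,u,z) [  0.4  -11.63   0.49] open 33.76 grip 89.9
[-2.27827915  0.54233115 -0.1088673 ]
```

Request:
send_rows([
  [[0,0,0],[0,0,0]],
  [[0,0,0],[0,0,0]],
  [[0.015,0,0],[0,0,0]],
  [[0.015,0,0],[0,0,0]],
], force=115)

```text
time_s: 13.37
position: [0.5186, -0.0037, 0.0897]
orientation: [0.779, 0.628, -0.001, 0.002]
wrist_force: [-0.1, -5.8, 2.3]
opening: 0.0335
grip_force: 114.6
```

```bash
python3 -c "
from h import *
s,R=rep();print(s['torque'])
for i in range(2): camera('side');rep();print(state()['torque'])"
```

```text
t 13.37 stand-frame mm [5.00e-02 9.49e+00 8.97e+01] F(n,u,z) [ 1.11 -5.68  2.26] open 33.5 grip 114.6
[-0.92213283  0.35813026 -0.28296368]
t 13.42 stand-frame mm [6.000e-02 1.010e+01 8.972e+01] F(n,u,z) [ 0.74 -5.32  1.52] open 33.17 grip 114.6
[-0.95178259  0.2970605  -0.28876007]
t 13.47 stand-frame mm [7.000e-02 1.033e+01 8.970e+01] F(n,u,z) [ 0.15 -5.4   2.71] open 32.96 grip 114.6
[-1.06835663  0.33194956 -0.31991872]
```

Request:
send_rows([
  [[0.1,0,0],[0,0,0]],
  [[0.1,0,0],[0,0,0]],
  [[0.1,0,0],[0,0,0]],
  [[0.1,0,0],[0,0,0]],
  [[0.1,0,0],[0,0,0]],
  [[0.1,0,0],[0,0,0]],
  [[0.1,0,0],[0,0,0]],
  [[0.1,0,0],[0,0,0]],
  [[0.1,0,0],[0,0,0]],
  [[0.1,0,0],[0,0,0]],
  [[0.03,0,0],[0,0,0]],
  [[0,0,0],[0,0,0]],
  [[0,0,0],[0,0,0]],
])

```text
time_s: 14.55
position: [0.5259, 0.029, 0.0897]
orientation: [0.778, 0.629, -0.0, 0.001]
wrist_force: [-0.4, -5.6, 4.5]
opening: 0.0331
grip_force: 114.8
```

```bash
python3 -c "
from h import *
s,R=rep();print(s['torque'])
for i in range(2): camera('side');rep();print(state()['torque'])"
```

```text
t 14.55 stand-frame mm [5.000e-02 4.305e+01 8.969e+01] F(n,u,z) [ 0.84 -5.5   4.47] open 33.13 grip 114.8
[-0.99804284  0.24078633 -0.57580496]
t 14.6 stand-frame mm [6.000e-02 4.327e+01 8.971e+01] F(n,u,z) [ 0.56 -5.11  4.52] open 33.15 grip 114.8
[-1.05394475  0.22356705 -0.53403954]
t 14.65 stand-frame mm [6.000e-02 4.335e+01 8.971e+01] F(n,u,z) [ 1.64 -4.55  3.48] open 33.35 grip 114.8
[-1.06713326  0.24883475 -0.57073269]
```

Request:
send_rows([
  [[0.013,0,0],[0,0,0]],
  [[0.013,0,0],[0,0,0]],
  [[0.013,0,0],[0,0,0]],
  [[0.013,0,0],[0,0,0]],
  [[0.013,0,0],[0,0,0]],
  [[0.013,0,0],[0,0,0]],
])

```text
time_s: 15.15
position: [0.5267, 0.0325, 0.0897]
orientation: [0.777, 0.629, 0.001, 0.001]
wrist_force: [0.7, -4.6, 5.6]
opening: 0.0329
grip_force: 115.0
```

Request:
send_rows([
  [[0.013,0,0],[0,0,0]],
  [[0.013,0,0],[0,0,0]],
  [[0.013,0,0],[0,0,0]],
  [[0.013,0,0],[0,0,0]],
  [[0.013,0,0],[0,0,0]],
])

```text
time_s: 15.57
position: [0.527, 0.0343, 0.0897]
orientation: [0.777, 0.629, 0.0, 0.001]
wrist_force: [0.4, -6.2, 5.2]
opening: 0.0332
grip_force: 115.0
```

Request:
send_rows([
  [[0.013,0,0],[0,0,0]],
  [[0.013,0,0],[0,0,0]],
  [[0.013,0,0],[0,0,0]],
  [[0.013,0,0],[0,0,0]],
  [[0.013,0,0],[0,0,0]],
])

```text
time_s: 15.98
position: [0.5275, 0.0362, 0.0897]
orientation: [0.777, 0.629, 0.0, 0.001]
wrist_force: [0.1, -5.4, 5.3]
opening: 0.0331
grip_force: 115.0
```

Request:
send_rows([
  [[0.013,0,0],[0,0,0]],
  [[0.013,0,0],[0,0,0]],
  [[0.013,0,0],[0,0,0]],
  [[0.013,0,0],[0,0,0]],
  [[0.013,0,0],[0,0,0]],
])

```text
time_s: 16.4
position: [0.528, 0.0383, 0.0897]
orientation: [0.777, 0.629, 0.001, 0.001]
wrist_force: [0.2, -4.5, 4.9]
opening: 0.0329
grip_force: 115.0
```

Request:
send_rows([
  [[0.013,0,0],[0,0,0]],
  [[0.013,0,0],[0,0,0]],
  [[0.013,0,0],[0,0,0]],
  [[0.013,0,0],[0,0,0]],
  [[0.013,0,0],[0,0,0]],
])

```text
time_s: 16.82
position: [0.5286, 0.0414, 0.0897]
orientation: [0.777, 0.629, 0.001, 0.0]
wrist_force: [0.7, -2.6, 4.3]
opening: 0.033
grip_force: 115.0
```

Request:
send_rows([
  [[0.013,0,0],[0,0,0]],
  [[0.013,0,0],[0,0,0]],
])

```text
time_s: 16.98
position: [0.529, 0.0431, 0.0897]
orientation: [0.777, 0.63, 0.002, -0.0]
wrist_force: [2.5, -0.4, 4.7]
opening: 0.0333
grip_force: 115.1
```

```bash
python3 -c "
from h import *
s,R=rep()
c=camera('top');rep();
h=cv2.cvtColor(c['color'],cv2.COLOR_RGB2HSV)
r=((h[...,0]<6)|(h[...,0]>174))&(h[...,1]>140);v,u=np.nonzero(r);P=ray(c,np.c_[u,v],.1);k=(abs(P[:,0]-.53)<.05)&(abs(P[:,1]+.017)<.03)
print(P[k]);cv2.imwrite('pics/t2.png',cv2.resize(c['color'][190:260,220:320],(800,560),interpolation=2)[:,:,::-1])"
```

```text
t 16.98 stand-frame mm [6.000e-02 5.750e+01 8.968e+01] F(n,u,z) [2.52 0.14 4.7 ] open 33.31 grip 115.1
t 17.03 stand-frame mm [7.000e-02 5.814e+01 8.967e+01] F(n,u,z) [1.12 2.32 5.55] open 33.23 grip 115.1
[]
```

View pics/t2.png

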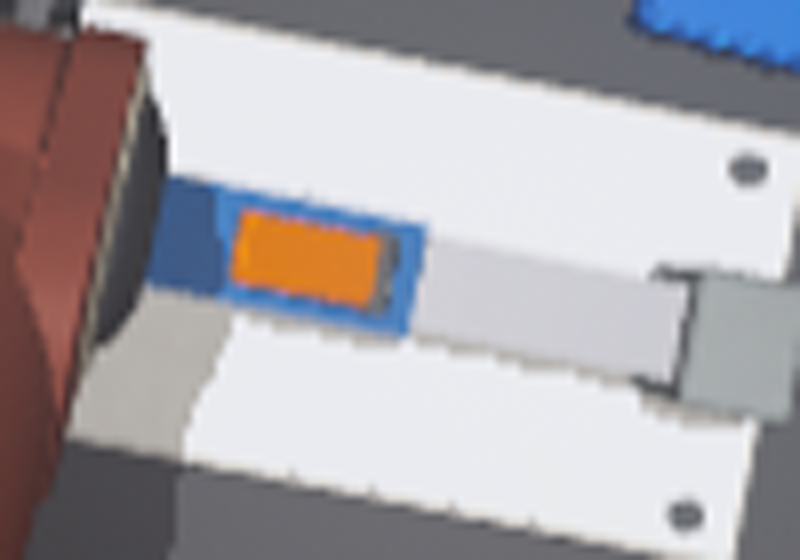

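The lever (orange) is still up and the tube has advanced. The button is hidden by the gripper. The force has reversed, so the button is camming into the second hole; I'll let it settle.

Request:
send_rows([
  [[0,0,0],[0,0,0]],
  [[0,0,0],[0,0,0]],
])

```text
time_s: 17.2
position: [0.5293, 0.0447, 0.0897]
orientation: [0.777, 0.63, 0.003, -0.001]
wrist_force: [2.4, 2.2, 4.8]
opening: 0.0333
grip_force: 115.1
```

```bash
python3 -c "
from h import *
s,R=rep();print(s['torque'])
c=camera('side');rep()
h=cv2.cvtColor(c['color'],cv2.COLOR_RGB2HSV)
K,R,t=(np.array(c[k]) for k in('intrinsics','R','t'))
x=K@(R@(B+.024*N)+t);x=x[:2]/x[2];print(x);i,j=int(x[1]),int(x[0])
cv2.imwrite('pics/s2.png',cv2.resize(c['color'][i-35:i+35,j-50:j+50],(800,560),interpolation=2)[:,:,::-1])"
```

```text
t 17.2 stand-frame mm [5.00e-02 5.91e+01 8.97e+01] F(n,u,z) [1.89 2.69 4.78] open 33.27 grip 115.1
[ 0.44931833 -0.26321619 -0.95496333]
t 17.25 stand-frame mm [6.000e-02 5.910e+01 8.968e+01] F(n,u,z) [2.15 2.35 5.74] open 33.23 grip 115.1
[285.69539703 213.96238353]
```

View pics/s2.png

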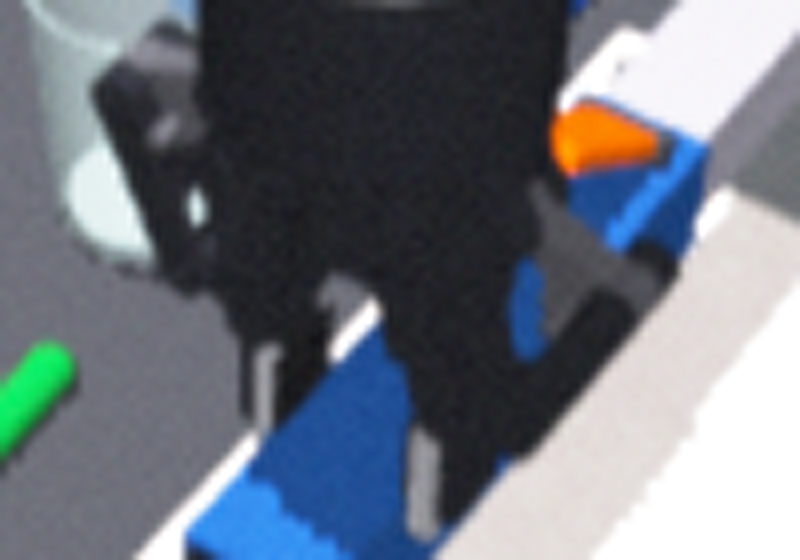

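The gripper hides the button. I'll feel for the block with a small push.

Request:
send_rows([
  [[0.02,0,0],[0,0,0]],
  [[0.02,0,0],[0,0,0]],
  [[0,0,0],[0,0,0]],
])

```text
time_s: 17.5
position: [0.5294, 0.045, 0.0897]
orientation: [0.777, 0.63, 0.002, -0.0]
wrist_force: [1.6, 1.1, 6.0]
opening: 0.0331
grip_force: 115.1
```

```bash
python3 -c "
from h import *
s,R=rep();print(s['torque'])"
```

```text
t 17.5 stand-frame mm [4.000e-02 5.938e+01 8.967e+01] F(n,u,z) [1.32 1.39 5.97] open 33.09 grip 115.1
[ 0.12354825 -0.22029414 -0.8323433 ]
```

Request:
send_rows([
  [[0.02,0,0],[0,0,0]],
  [[0.02,0,0],[0,0,0]],
  [[0,0,0],[0,0,0]],
])

```text
time_s: 17.75
position: [0.5294, 0.0451, 0.0897]
orientation: [0.777, 0.63, 0.001, 0.0]
wrist_force: [1.9, -0.6, 5.8]
opening: 0.0333
grip_force: 115.1
```

```bash
python3 -c "
from h import *
s,R=rep();print(s['torque'])"
```

```text
t 17.75 stand-frame mm [5.000e-02 5.951e+01 8.968e+01] F(n,u,z) [ 1.98 -0.13  5.78] open 33.25 grip 115.1
[-0.17290137 -0.20350001 -0.83622536]
```

Request:
send_rows([
  [[0,0,0],[0,0,0]],
  [[0,0,0],[0,0,0]],
  [[0,0,0],[0,0,0]],
  [[0,0,0],[0,0,0]],
  [[0,0,0],[0,0,0]],
  [[0,0,0],[0,0,0]],
  [[0,0,0],[0,0,0]],
  [[0,0,0],[0,0,0]],
  [[0,0,0],[0,0,0]],
  [[0,0,0],[0,0,0]],
], hand=1, force=40)

```text
time_s: 18.58
position: [0.5282, 0.0438, 0.0892]
orientation: [0.777, 0.63, -0.0, 0.0]
wrist_force: [-0.7, -0.2, 0.1]
opening: 0.0853
grip_force: 0.0
```

Request:
send_rows([
  [[0,0,-0.6],[0,0,0]],
  [[0,0,-0.6],[0,0,0]],
  [[0,0,-0.6],[0,0,0]],
  [[0,0,-0.6],[0,0,0]],
  [[0,0,-0.6],[0,0,0]],
  [[0,0,-0.6],[0,0,0]],
  [[-0.6,0,0],[0,0,0]],
  [[-0.6,0,0],[0,0,0]],
  [[-0.6,0,0],[0,0,0]],
  [[-0.6,0,0],[0,0,0]],
  [[0,0,0],[0,0,0]],
  [[0,0,0],[0,0,0]],
])

```text
time_s: 19.58
position: [0.5131, -0.0275, 0.1973]
orientation: [0.778, 0.629, 0.0, 0.0]
wrist_force: [0.0, 0.7, 0.5]
opening: 0.0856
grip_force: 0.0
```

```bash
python3 -c "
from h import *
s,R=rep();print(R.round(3))
c=camera('wrist')
for n in('lens','lever_tip','dish'): print(n,[(round(a['p'],2),np.round(a['location'],4),(np.array([N,U])@(np.array(a['location'])-B)*1000).round(1)) for a in spot_point(n,c)[:1]])
cv2.imwrite('pics/w2.png',cv2.resize(c['color'],(800,600),interpolation=2)[:,:,::-1])"
```

```text
t 19.58 stand-frame mm [-1.6000e-01 -1.4920e+01  1.9733e+02] F(n,u,z) [-0.13  0.71  0.5 ] open 85.59 grip 0.0
[[ 0.209  0.978  0.   ]
 [ 0.978 -0.209  0.   ]
 [ 0.     0.    -1.   ]]
lens []
lever_tip [(0.87, array([ 0.5138, -0.0219,  0.1512]), array([-0.7, -9.3]))]
dish []
```

View pics/w2.png

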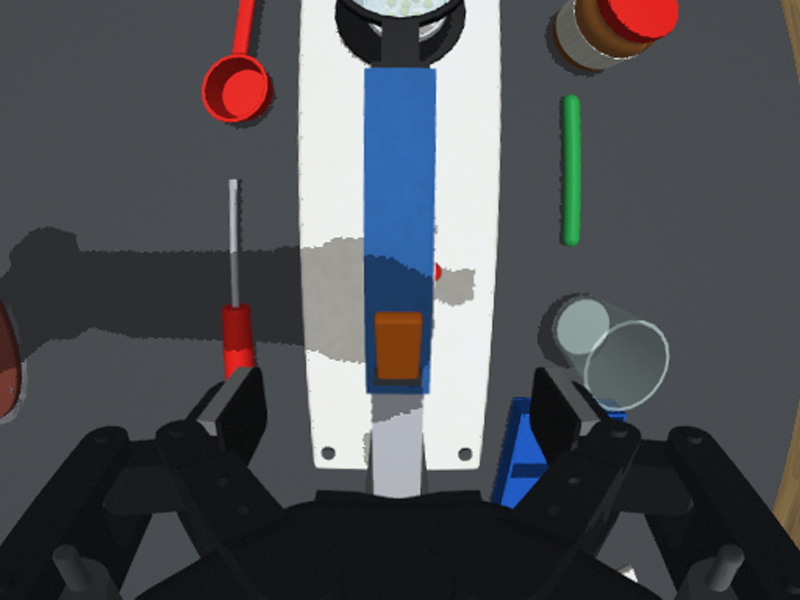

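The red button shows through the tube's second hole at (437,272) and the lever is still up at (398,345). I'll measure how far the button stands proud.

```bash
python3 -c "
from h import *
for nm in('wrist','top'):
    c=camera(nm)
    h=cv2.cvtColor(c['color'],cv2.COLOR_RGB2HSV)
    r=((h[...,0]<8)|(h[...,0]>172))&(h[...,1]>120);v,u=np.nonzero(r)
    if nm=='wrist':
        K,R,t=(np.array(c[k]) for k in('intrinsics','R','t'))
        a=np.c_[(u-K[0,2])/K[0,0],(v-K[1,2])/K[1,1]];th=np.linalg.norm(a,axis=1)
        d=np.c_[a/th[:,None]*np.sin(th)[:,None],np.cos(th)]@R;o=-R.T@t
        P=o+d*((.1-o[2])/d[:,2])[:,None]
    else: P=ray(c,np.c_[u,v],.1)
    q=np.c_[(P-B)@N,(P-B)@U]*1000
    print(nm,q[(abs(q[:,0]-20)<15)&(abs(q[:,1])<20)].round(1).tolist())
rep()"
```

```text
wrist [[21.4, 4.0], [21.4, 3.1], [22.3, 3.1], [21.5, 2.2], [22.3, 2.2], [23.2, 2.2], [21.5, 1.3], [22.4, 1.3], [23.2, 1.3], [21.5, 0.4], [22.4, 0.4], [23.3, 0.5], [24.1, 0.5], [21.5, -0.5], [22.4, -0.5], [23.3, -0.4], [24.2, -0.4], [21.6, -1.4], [22.4, -1.3], [23.3, -1.3], [24.2, -1.3], [21.6, -2.3], [22.5, -2.2], [23.4, -2.2], [24.2, -2.2], [21.6, -3.2], [22.5, -3.1], [23.4, -3.1], [21.7, -4.1], [22.5, -4.0], [23.4, -4.0], [21.7, -5.0], [22.6, -4.9], [21.7, -5.9]]
top [[33.0, 18.5], [33.5, 16.0], [34.0, 13.5], [34.5, 11.0], [35.0, 8.6], [30.5, 18.0], [31.0, 15.5], [31.5, 13.0], [32.0, 10.5], [32.5, 8.1], [33.0, 5.6], [33.5, 3.1], [34.0, 0.6], [34.5, -1.8], [35.0, -4.3], [27.6, 19.9], [28.1, 17.5], [28.6, 15.0], [29.0, 12.5], [29.5, 10.0], [30.0, 7.6], [30.5, 5.1], [31.0, 2.6], [31.5, 0.1], [32.0, -2.3], [32.5, -4.8], [33.0, -7.3], [33.5, -9.8], [34.0, -12.2], [34.5, -14.7], [35.0, -17.2], [25.1, 19.4], [25.6, 17.0], [26.1, 14.5], [26.6, 12.0], [27.1, 9.5], [27.6, 7.1], [28.0, 4.6], [28.5, 2.1], [29.0, -0.4], [29.5, -2.8], [30.0, -5.3], [30.5, -7.8], [31.0, -10.3], [31.5, -12.7], [32
[... 385 characters left out ...]
], [26.5, -13.7], [27.0, -16.2], [27.5, -18.7], [18.7, 13.0], [19.2, 10.5], [19.6, 8.1], [20.1, 5.6], [20.6, 3.1], [21.1, 0.6], [21.6, -1.8], [22.1, -4.3], [22.6, -6.8], [23.1, -9.3], [23.6, -11.7], [24.1, -14.2], [24.6, -16.7], [25.1, -19.2], [18.2, 2.6], [18.6, 0.1], [19.1, -2.3], [19.6, -4.8], [20.1, -7.3], [20.6, -9.8], [21.1, -12.2], [21.6, -14.7], [22.1, -17.2], [22.6, -19.7], [16.7, -2.8], [17.2, -5.3], [17.7, -7.8], [18.1, -10.2], [18.6, -12.7], [19.1, -15.2], [19.6, -17.7], [14.7, -5.8], [15.2, -8.3], [15.7, -10.7], [16.2, -13.2], [16.7, -15.7], [17.1, -18.2], [13.7, -13.7], [14.2, -16.2]]
t 19.88 stand-frame mm [ -0.24 -12.84 197.01] F(n,u,z) [ 0.29  0.01 -0.1 ] open 85.29 grip 0.0
```

The button tip sits about 24 mm from the axis, so it is fully up. Next, shut the fingers and fold the lever from above.

Request:
send_rows([
  [[0.08,0,0],[0,0,0]],
  [[0.08,0,0],[0,0,0]],
  [[0,0,0],[0,0,0]],
  [[0,0,0],[0,0,0]],
  [[0,0,0],[0,0,0]],
  [[0,0,0],[0,0,0]],
  [[0,0,0],[0,0,0]],
  [[0,0,0],[0,0,0]],
  [[0,0,0],[0,0,0]],
  [[0,0,0],[0,0,0]],
  [[0,0,0],[0,0,0]],
  [[0,0,0],[0,0,0]],
], hand=0, force=20)

```text
time_s: 20.88
position: [0.5143, -0.022, 0.1971]
orientation: [0.777, 0.63, -0.0, -0.0]
wrist_force: [-0.9, 0.2, 0.4]
opening: -0.0002
grip_force: 0.0
```

Request:
send_rows([
  [[0,0,0.2],[0,0,0]],
  [[0,0,0.2],[0,0,0]],
  [[0,0,0.2],[0,0,0]],
  [[0,0,0.2],[0,0,0]],
  [[0,0,0.12],[0,0,0]],
  [[0,0,0.12],[0,0,0]],
  [[0,0,0.12],[0,0,0]],
  [[0,0,0.12],[0,0,0]],
  [[0,0,0.12],[0,0,0]],
  [[0,0,0],[0,0,0]],
  [[0,0,0],[0,0,0]],
])

```text
time_s: 21.8
position: [0.5143, -0.0219, 0.155]
orientation: [0.777, 0.63, -0.0, -0.0]
wrist_force: [0.0, -0.6, -0.1]
opening: -0.0001
grip_force: 0.0
```

```bash
python3 -c "
from h import *
rep()"
```

```text
t 21.8 stand-frame mm [ -0.24  -9.21 155.04] F(n,u,z) [ 0.17 -0.58 -0.09] open -0.08 grip 0.0
```

Request:
send_rows([
  [[0,0,0.1],[0,0,0]],
  [[0,0,0.1],[0,0,0]],
  [[0,0,0.1],[0,0,0]],
  [[0,0,0.1],[0,0,0]],
  [[0,0,0.1],[0,0,0]],
  [[0,0,0.06],[0,0,0]],
  [[0,0,0],[0,0,0]],
])

```text
time_s: 22.38
position: [0.5146, -0.0214, 0.1382]
orientation: [0.777, 0.63, 0.0, -0.0]
wrist_force: [-0.3, 0.7, 0.2]
opening: -0.0001
grip_force: 0.5
```

```bash
python3 -c "
from h import *
rep()"
```

```text
t 22.38 stand-frame mm [-4.0000e-02 -8.5800e+00  1.3817e+02] F(n,u,z) [-0.49  0.63  0.19] open -0.08 grip 0.5
```

Request:
send_rows([
  [[0,0,0.04],[0,0,0]],
  [[0,0,0.04],[0,0,0]],
  [[0,0,0],[0,0,0]],
  [[0,0,0],[0,0,0]],
])

```text
time_s: 22.72
position: [0.5144, -0.0223, 0.1359]
orientation: [0.777, 0.63, -0.0, 0.0]
wrist_force: [-0.2, 1.4, 1.9]
opening: -0.0
grip_force: 0.6
```

```bash
python3 -c "
from h import *
rep()"
```

```text
t 22.72 stand-frame mm [-8.0000e-02 -9.5700e+00  1.3592e+02] F(n,u,z) [-0.53  1.31  1.9 ] open -0.04 grip 0.6
```

Request:
send_rows([
  [[0,0,0.04],[0,0,0]],
  [[0,0,0.04],[0,0,0]],
  [[0,0,0],[0,0,0]],
  [[0,0,0],[0,0,0]],
])

```text
time_s: 23.05
position: [0.5142, -0.0222, 0.1334]
orientation: [0.777, 0.63, -0.0, 0.0]
wrist_force: [0.3, 1.1, 1.0]
opening: -0.0
grip_force: 0.5
```

```bash
python3 -c "
from h import *
rep()"
```

```text
t 23.05 stand-frame mm [ -0.26  -9.51 133.4 ] F(n,u,z) [0.06 1.19 1.  ] open -0.02 grip 0.5
```

```bash
python3 -c "
from h import *
c=camera('side')
K,R,t=(np.array(c[k]) for k in('intrinsics','R','t'))
x=K@(R@(B-.01*U+[0,0,.03])+t);x=x[:2]/x[2];i,j=int(x[1]),int(x[0])
a=cv2.resize(c['color'][i-35:i+35,j-50:j+50],(800,560),interpolation=2)
c=camera('wrist');print([(round(q['p'],2),q['location']) for q in spot_point('lever_tip',c)[:1]])
b=cv2.resize(c['color'][150:300,150:362],(790,560),interpolation=2)
cv2.imwrite('pics/s3.png',cv2.resize(np.hstack([a,b]),(800,282))[:,:,::-1]);rep()"
```

```text
[]
t 23.2 stand-frame mm [ -0.31  -9.61 133.46] F(n,u,z) [0.33 0.06 0.53] open 0.15 grip 0.4
```

View pics/s3.png

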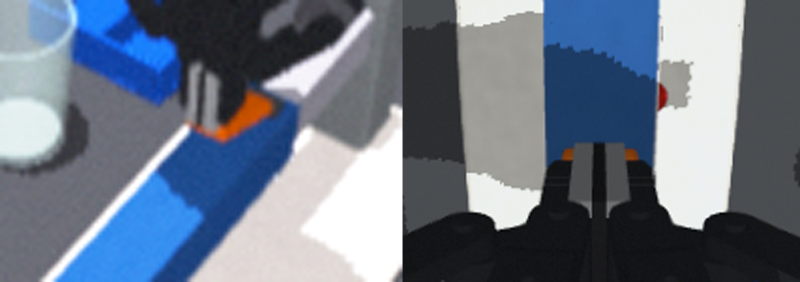

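The closed fingertips are on the lever near its tip and it is almost flat. The button is still up at (662,97). I'll press on until it is firm.

Request:
send_rows([
  [[0,0,0.04],[0,0,0]],
  [[0,0,0.04],[0,0,0]],
  [[0,0,0],[0,0,0]],
])

```text
time_s: 23.45
position: [0.5143, -0.0218, 0.131]
orientation: [0.777, 0.63, -0.0, -0.0]
wrist_force: [-0.1, 0.7, 1.4]
opening: -0.0001
grip_force: 0.5
```

Request:
send_rows([
  [[0,0,0.03],[0,0,0]],
  [[0,0,0],[0,0,0]],
  [[0,0,0],[0,0,0]],
])

```text
time_s: 23.7
position: [0.5142, -0.0221, 0.1301]
orientation: [0.777, 0.63, -0.0, 0.0]
wrist_force: [0.3, 0.9, 0.6]
opening: 0.0
grip_force: 0.4
```

Request:
send_rows([
  [[0,0,0.05],[0,0,0]],
  [[0,0,0],[0,0,0]],
  [[0,0,0],[0,0,0]],
])

```text
time_s: 23.95
position: [0.5142, -0.0222, 0.1286]
orientation: [0.777, 0.63, -0.0, 0.0]
wrist_force: [0.3, 0.7, 0.8]
opening: -0.0
grip_force: 0.3
```

Request:
send_rows([
  [[0,0,0.05],[0,0,0]],
  [[0,0,0],[0,0,0]],
  [[0,0,0],[0,0,0]],
])

```text
time_s: 24.2
position: [0.5142, -0.0221, 0.1271]
orientation: [0.777, 0.63, -0.0, 0.0]
wrist_force: [0.3, 0.5, 1.3]
opening: 0.0003
grip_force: 0.2
```

Request:
send_rows([
  [[0,0,0.05],[0,0,0]],
  [[0,0,0],[0,0,0]],
  [[0,0,0],[0,0,0]],
])

```text
time_s: 24.45
position: [0.5142, -0.0221, 0.1256]
orientation: [0.777, 0.63, -0.0, 0.0]
wrist_force: [-0.6, 0.4, 0.1]
opening: -0.0002
grip_force: 0.2
```

Request:
send_rows([
  [[0,0,0.05],[0,0,0]],
  [[0,0,0],[0,0,0]],
  [[0,0,0],[0,0,0]],
])

```text
time_s: 24.7
position: [0.5142, -0.0221, 0.1241]
orientation: [0.777, 0.63, -0.0, 0.0]
wrist_force: [0.5, -0.7, 0.1]
opening: -0.0001
grip_force: 0.2
```

```bash
python3 -c "
from h import *
c=camera('side')
K,R,t=(np.array(c[k]) for k in('intrinsics','R','t'))
x=K@(R@(B-.01*U+[0,0,.03])+t);x=x[:2]/x[2];i,j=int(x[1]),int(x[0])
cv2.imwrite('pics/s4.png',cv2.resize(c['color'][i-25:i+25,j-35:j+35],(784,560),interpolation=2)[:,:,::-1]);rep()"
```

```text
t 24.75 stand-frame mm [ -0.3   -9.46 124.13] F(n,u,z) [-0.13 -0.35  0.84] open -0.4 grip 0.1
```

View pics/s4.png

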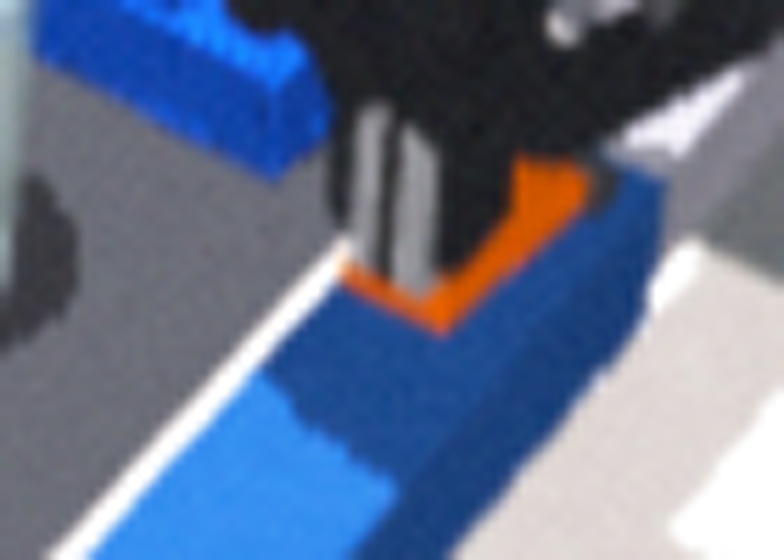

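The lever's front end looks close to the tube top with the fingertips still on it, so I'll press further.

Request:
send_rows([
  [[0,0,0.05],[0,0,0]],
  [[0,0,0],[0,0,0]],
  [[0,0,0],[0,0,0]],
])

```text
time_s: 25.0
position: [0.5142, -0.0221, 0.1226]
orientation: [0.777, 0.63, -0.0, -0.0]
wrist_force: [-0.9, 0.5, -0.5]
opening: -0.0002
grip_force: 0.1
```

Request:
send_rows([
  [[0,0,0.05],[0,0,0]],
  [[0,0,0],[0,0,0]],
  [[0,0,0],[0,0,0]],
])

```text
time_s: 25.25
position: [0.5143, -0.0221, 0.1211]
orientation: [0.777, 0.63, -0.0, 0.0]
wrist_force: [-0.0, 0.2, -0.2]
opening: 0.0004
grip_force: 0.1
```

Request:
send_rows([
  [[0,0,0.05],[0,0,0]],
  [[0,0,0],[0,0,0]],
  [[0,0,0],[0,0,0]],
])

```text
time_s: 25.5
position: [0.5143, -0.0221, 0.1196]
orientation: [0.777, 0.63, -0.0, 0.0]
wrist_force: [-1.2, -0.2, 0.3]
opening: -0.0002
grip_force: 0.1
```

```bash
python3 -c "
from h import *
c=camera('side')
K,R,t=(np.array(c[k]) for k in('intrinsics','R','t'))
x=K@(R@(B-.01*U+[0,0,.03])+t);x=x[:2]/x[2];i,j=int(x[1]),int(x[0])
a=cv2.resize(c['color'][i-25:i+25,j-35:j+35],(784,560),interpolation=2)
f=lambda p:(lambda y:((y[:2]/y[2]-[j-35,i-25])*11.2).astype(int))(K@(R@p+t))
P=np.array(state()['position'])
for d,col in((0,(255,0,0)),(-.011,(255,255,0))): cv2.circle(a,tuple(int(q) for q in f(P+[0,0,d])),6,col,2)
for z in(.118,.126): cv2.circle(a,tuple(int(q) for q in f(B-.003*U+[0,0,z-.1])),6,(0,255,0),2)
w=camera('wrist')
b=cv2.resize(w['color'][130:330,120:392],(784,560),interpolation=2)
cv2.imwrite('pics/s5.png',cv2.resize(np.hstack([a,b]),(800,286))[:,:,::-1]);s,_=rep();print(s['torque'],s['tau'])"
```

```text
t 25.6 stand-frame mm [ -0.24  -9.5  119.66] F(n,u,z) [0.48 0.83 0.32] open 0.13 grip 0.0
[0.00956627 0.04895767 0.00757826] [-2.61690473e-02 -3.76442349e+01  4.03663874e+00 -1.17510018e+01
  8.47014628e-03  2.75836515e-03  1.19976262e-04]
```

View pics/s5.png

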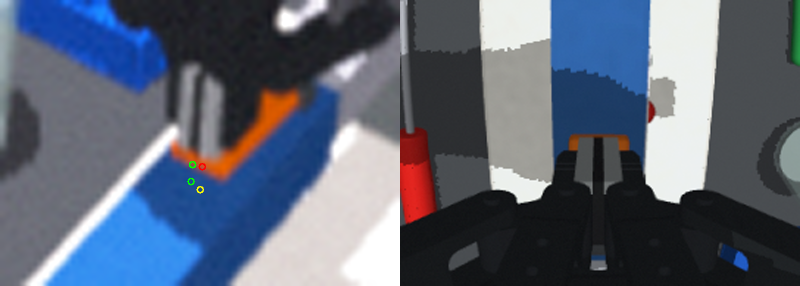

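Request:
send_rows([
  [[0,0,-0.3],[0,0,0]],
  [[0,0,-0.5],[0,0,0]],
  [[0,0,-0.9],[0,0,0]],
  [[0,0,-0.9],[0,0,0]],
  [[-0.6,0,-0.3],[0,0,0]],
  [[-0.6,0,0],[0,0,0]],
  [[-0.6,0,0],[0,0,0]],
  [[0,0,0],[0,0,0]],
])

```text
time_s: 26.27
position: [0.5021, -0.0797, 0.2082]
orientation: [0.779, 0.627, -0.001, 0.002]
wrist_force: [-0.1, -0.9, 0.8]
opening: 0.0002
grip_force: 0.0
```

```bash
python3 -c "
from h import *
rep()
for nm in('side','wrist','top'):
    c=camera(nm)
    for n in('lever_tip','lens','dish'): print(nm,n,[(round(q['p'],2),(np.array([N,U,[0,0,1]])@(np.array(q['location'])-B)*1000).round(1)) for q in spot_point(n,c)[:1]])
    if nm=='side': cs=c
    if nm=='wrist': cw=c
c=cs
K,R,t=(np.array(c[k]) for k in('intrinsics','R','t'))
x=K@(R@(B-.01*U+[0,0,.03])+t);x=x[:2]/x[2];i,j=int(x[1]),int(x[0])
a=cv2.resize(c['color'][i-25:i+25,j-35:j+35],(784,560),interpolation=2)
b=cv2.resize(cw['color'][100:300,120:392],(784,560),interpolation=2)
cv2.imwrite('pics/s6.png',cv2.resize(np.hstack([a,b]),(800,286))[:,:,::-1])"
```

```text
t 26.27 stand-frame mm [  0.41 -68.2  208.17] F(n,u,z) [ 0.13 -0.89  0.81] open 0.16 grip 0.0
side lever_tip [(0.69, array([-2.7, -1.4, 22.7]))]
side lens [(0.58, array([ -0.8, 177.7,  -0.7]))]
side dish [(0.9, array([  3.6, 178.5, -83.5]))]
wrist lever_tip [(0.55, array([-2. , -3.7, 27.1]))]
wrist lens []
wrist dish []
top lever_tip [(0.61, array([ 1.5, -3. , 26.9]))]
top lens [(0.69, array([  4.4, 176.7,  -1.5]))]
top dish []
```

View pics/s6.png

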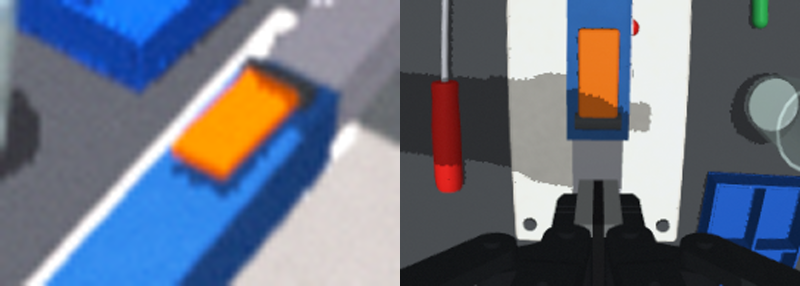

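The lever now lies flat or nearly so, and the button is still up. I never felt a firm stop, so I'll go back and press until I do.

Request:
send_rows([
  [[0.65,0,0],[0,0,0]],
  [[0.65,0,0],[0,0,0]],
  [[0.65,0,0],[0,0,0]],
  [[0,0,0.5],[0,0,0]],
  [[0,0,0.5],[0,0,0]],
  [[0,0,0.5],[0,0,0]],
  [[0,0,0.5],[0,0,0]],
  [[0,0,0.3],[0,0,0]],
  [[0,0,0.2],[0,0,0]],
  [[0,0,0.1],[0,0,0]],
  [[0,0,0.1],[0,0,0]],
  [[0,0,0.1],[0,0,0]],
  [[0,0,0.1],[0,0,0]],
  [[0,0,0],[0,0,0]],
  [[0,0,0],[0,0,0]],
])

```text
time_s: 28.12
position: [0.5154, -0.0176, 0.12]
orientation: [0.777, 0.63, 0.0, 0.0]
wrist_force: [0.5, 0.1, -0.4]
opening: -0.0001
grip_force: 0.0
```

Request:
send_rows([
  [[0,0,0.05],[0,0,0]],
  [[0,0,0],[0,0,0]],
  [[0,0,0],[0,0,0]],
])

```text
time_s: 28.37
position: [0.5155, -0.0175, 0.1185]
orientation: [0.777, 0.63, 0.0, 0.0]
wrist_force: [-0.0, 0.5, 0.0]
opening: -0.0002
grip_force: 0.2
```

Request:
send_rows([
  [[0,0,0.05],[0,0,0]],
  [[0,0,0],[0,0,0]],
  [[0,0,0],[0,0,0]],
])

```text
time_s: 28.62
position: [0.5154, -0.0174, 0.1168]
orientation: [0.777, 0.63, 0.0, 0.0]
wrist_force: [-0.2, 0.3, 0.6]
opening: -0.0002
grip_force: 0.3
```

Request:
send_rows([
  [[0,0,0.05],[0,0,0]],
  [[0,0,0],[0,0,0]],
  [[0,0,0],[0,0,0]],
])

```text
time_s: 28.87
position: [0.5151, -0.0176, 0.1151]
orientation: [0.777, 0.63, -0.0, -0.0]
wrist_force: [-0.1, 0.1, 0.7]
opening: 0.0003
grip_force: 0.2
```

Request:
send_rows([
  [[0,0,0.05],[0,0,0]],
  [[0,0,0],[0,0,0]],
  [[0,0,0],[0,0,0]],
])

```text
time_s: 29.12
position: [0.5149, -0.0178, 0.1135]
orientation: [0.777, 0.63, -0.0, -0.0]
wrist_force: [0.7, -0.4, -0.1]
opening: -0.0
grip_force: 0.0
```

Request:
send_rows([
  [[0,0,0.05],[0,0,0]],
  [[0,0,0],[0,0,0]],
  [[0,0,0],[0,0,0]],
])

```text
time_s: 29.37
position: [0.5151, -0.0178, 0.1128]
orientation: [0.777, 0.63, -0.0, -0.0]
wrist_force: [-1.4, -0.0, 5.8]
opening: -0.0
grip_force: 2.8
```

Request:
send_rows([
  [[0,0,0.05],[0,0,0]],
  [[0,0,0],[0,0,0]],
  [[0,0,0],[0,0,0]],
])

```text
time_s: 29.62
position: [0.5153, -0.0177, 0.1124]
orientation: [0.777, 0.63, 0.0, -0.0]
wrist_force: [-3.6, 1.3, 12.3]
opening: 0.0002
grip_force: 6.3
```

Request:
send_rows([
  [[0,0,-0.3],[0,0,0]],
  [[0,0,-0.5],[0,0,0]],
  [[0,0,-0.9],[0,0,0]],
  [[0,0,-0.9],[0,0,0]],
  [[-0.6,0,-0.3],[0,0,0]],
  [[-0.6,0,0],[0,0,0]],
  [[-0.6,0,0],[0,0,0]],
  [[0,0,0],[0,0,0]],
  [[0,0,0],[0,0,0]],
])

```text
time_s: 30.37
position: [0.5037, -0.0713, 0.1979]
orientation: [0.778, 0.629, -0.0, 0.0]
wrist_force: [0.0, -0.0, -0.9]
opening: 0.0002
grip_force: 0.0
```

```bash
python3 -c "
from h import *
rep()
for nm in('side','wrist','top'):
    c=camera(nm)
    for n in('lever_tip','lens','dish','beaker','kernels'): print(nm,n,[(round(q['p'],2),(np.array([N,U,[0,0,1]])@(np.array(q['location'])-B)*1000).round(1),np.round(q['location'],3)) for q in spot_point(n,c)[:1]])
    if nm=='wrist':
        h=cv2.cvtColor(c['color'],cv2.COLOR_RGB2HSV)
        r=((h[...,0]<8)|(h[...,0]>172))&(h[...,1]>120);v,u=np.nonzero(r)
        K,R,t=(np.array(c[k]) for k in('intrinsics','R','t'))
        a=np.c_[(u-K[0,2])/K[0,0],(v-K[1,2])/K[1,1]];th=np.linalg.norm(a,axis=1)
        d=np.c_[a/th[:,None]*np.sin(th)[:,None],np.cos(th)]@R;o=-R.T@t
        P=o+d*((.1-o[2])/d[:,2])[:,None]
        q=np.c_[(P-B)@N,(P-B)@U]*1000;q=q[(abs(q[:,0]-20)<10)&(abs(q[:,1])<15)];print('red',q.min(0),q.max(0))
"
```

```text
t 30.37 stand-frame mm [ 1.4000e-01 -5.9690e+01  1.9788e+02] F(n,u,z) [ 0.01 -0.01 -0.89] open 0.19 grip 0.0
side lever_tip [(0.61, array([-3.8, -1.4, 19. ]), array([ 0.512, -0.014,  0.119]))]
side lens [(0.61, array([-1.000e-01,  1.777e+02, -2.000e+00]), array([0.555, 0.16 , 0.098]))]
side dish [(0.87, array([  4. , 177.9, -81.2]), array([0.559, 0.16 , 0.019]))]
side beaker [(0.58, array([ 155.2,  -64.4, -102.6]), array([ 0.654, -0.11 , -0.003]))]
side kernels [(0.66, array([ 145.5,  171.6, -101.1]), array([ 0.696,  0.123, -0.001]))]
wrist lever_tip [(0.91, array([ 0.9, -3.2, 18.3]), array([ 0.517, -0.016,  0.118]))]
wrist lens []
wrist dish []
wrist beaker [(0.98, array([ 159.2,  -63.7, -103.3]), array([ 0.658, -0.11 , -0.003]))]
wrist kernels []
red [21.636813   -4.69620102] [23.48798684  3.87293903]
top lever_tip [(0.59, array([ 0.5, -2.3, 20.3]), array([ 0.516, -0.015,  0.12 ]))]
top lens [(0.75, array([2.900e+00, 1.757e+02, 1.000e-01]), array([0.557, 0.158, 0.1  ]))]
top dish []
top beaker [(0.98, array([154.5, -65.5, -96.1]), array([ 0.653, -0.11 ,  0.004]))]
top kernels [(0.97, array([147.8, 175.6, -95.6]), array([0.699, 0.126, 0.004]))]
```

Request:
send_rows([
  [[0,0,-0.5],[0,0,0]],
  [[0,0,0],[0,0,0]],
  [[0,0,0],[0,0,0]],
  [[0,0,0],[0,0,0]],
])

```text
time_s: 31.6
position: [0.5039, -0.0703, 0.2125]
orientation: [0.777, 0.63, -0.0, -0.0]
wrist_force: [0.5, -0.2, -1.0]
opening: 0.0002
grip_force: 0.0
```

```bash
python3 -c "
from station import *
print(sign_off())"
```

```text
the job is handed in; nothing more can be done
None
```

I handed the job in at about 32 s, verdict not reported: the cameras put the button fully up through the second hole (tube out about 58 mm), the lens within about 5 mm of the dish centre and the lever pressed flat to a firm stop, the arm is clear, and I never saw more than 16 N at the wrist, tube friction included, while pushing past the button.

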